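Seat the grating disc on its bowl

ROBOT

A 6-joint arm with a two-finger parallel gripper is mounted at the origin on a cart in front of the work surface, level with it; the furniture and walls round the work are solid. World frame = base frame: x ahead of the robot, y to its left, z up, the work surface at z = 0. Lengths are in m, angles in rad, forces in N, time in s.
With the tool pointing down it reaches from about 0.35 to 0.775 m from the base axis. Payload 7.3 kg.
Tool frame: the origin (TCP) lies on the centre line of the jaws, within the pads' length; the fingertips stand ahead of it and the grasp point (between the pads) lies 11 mm behind it (robot.nose_length is the z of the fingertips in the tool frame, in m); z points along the fingers, y is the line along which they close (so a half turn about z gives the same grasp; the last joint's range is limited). The gripper opens to 92 mm and grips with 3 to 60 N. Pads are 19 mm wide; open, the fingers measure 130 mm over their backs; the gripper's body (75 mm by 190 mm) begins 47 mm behind the grasp point.
Start: joints at [-1.29, 0.342, 1.524, -0, 1.275, -0.146], TCP at [0.217, -0.478, 0.235] pointing down, gripper open.
Joint ranges: [-2.53, 2.53], [-0.77, 2.02], [0.04, 2.7], [-1, 4.14], [0.28, 2.66], [-3.11, 3.11]. Speed limits (rad/s): [2.57, 2.57, 3.14, 3.14, 3.14, 3.14].

INTERFACE

Orientations are given as [roll, pitch, yaw] about the fixed x, y, z axes, in that order (R = Rz(yaw) Ry(pitch) Rx(roll)).
In Python, from cell import robot, cams gives the robot as it stands. The module is installed in compiled form; this text tells all that it offers.
- The arm moves only by the tool carry_out, never from a script. Its argument "deltas" is a list of rows, each a list of 7 numbers: the shift along the tool's x, y, z in cm, then the turn, a rotation vector about the tool's x, y, z in rad, then the opening, from 0 (shut) to 1 (fully open). A call has exactly 8 rows; each row shifts and turns the commanded pose from where the row before left it, along the tool's axes as they then stand; what a row does not reach is not made up. A row lasts 1/12 s, in which the tool goes at most 41.7 mm and 7.16 degrees, less where a joint would pass 70% of its speed; a pose out of reach is approached as far as the arm can. A call is refused whole if a number of a shift passes 4.17 or a number of a turn 0.125, either way. A call with a gripper value outside its range is refused whole. The fingers move at their own pace and stop on an object; "force" is the grip in N (left out, the last holds). Time passes only in rows, so rows that do not move let the fingers close, or fill a call up. It gives the time, the measured TCP pose, the force, the opening and the grip force at its end, in the units of the state.
- robot.observe(): the state, without advancing time (a new reading comes with each control period).
- cams.read_camera(name): name is "side" or "top" or "wrist"; returns a dict with "image" (384x512x3 uint8, blue, green, red), "depth" (384x512 float32, m along the optical axis (not along the pixel's ray), 0 where there is no reading), "fx", "fy", "cx", "cy" (pixels), "D" ([k1, k2, p1, p2, k3] as OpenCV has them; the pictures are not rectified), "world_to_cam" (4x4, takes a point from world to camera coordinates). Camera axes: x right, y up, looking along -z (the intrinsics and any distortion apply to the point x, -y, -z); pixel columns grow to the right and rows downward; lengths in m; the calibration is good to about 2 mm. A picture is of the moment at which its call begins.
- robot.hand_in(): hands the job in; it is judged then, once.
The state is a dict: "time": time; "qpos": joint angles; "qvel": joint speeds; "joint_efforts": joint torques, N m; "tool_pos": TCP position; "tool_rot": TCP orientation; "contact_force": force on the tool from outside, world axes, zero at the start; "torque": the same for the moment, N m; "opening": finger opening in m; "grip_force": force on a finger pad.
Only numpy, scipy, OpenCV 4.12 (cv2) and the standard library are available. Lean on these libraries where they do the work, as an engineer would, in place of code of your own. Each camera call takes 0.05 s, during which the arm holds its last target. There are 200 camera calls.

TASK

The steel grating disc sits raised on its white bowl because the two notches in its rim are not over the two red locating pins on the bowl's edge. With the fingertips only, push the disc's upright black stub round until the notches meet the red pins (either way round), then press the disc's black hub down until the disc is fully seated on the bowl. Do not lift the disc, and leave the lemon, the honey jar and the brown dropper bottle where they are.

Things in the scene. Friction and masses are not known exactly. Their poses are not given: they have to be found in the camera images.
- grater_bowl: white round bowl, 156 mm across, 40 mm high, fixed to the worktop. Origin: centre of its underside; z up; -x points roughly to the robot. On its edge, at its -x and +x sides, are two equal red pins: each a radial key 8 mm wide with a round top, and at its outer end an upright round post 12 mm thick, 90 mm from the centre, top 57 mm above the worktop, seen outside the disc.
- disc_turn (a joint): turning angle of the disc on the bowl's vertical axis, rad, positive counter-clockwise seen from above. Notch_a is over pin_front at 0, notch_b at 3.142; either way will do. It turns both ways (stops at -1.6 and 4.74) against light friction (about 1 N pushed at the stub) and stays where it is left. It starts between 0.7 and 2.44 rad, the stub then on the robot's side of the bowl.
- grating_disc (a joint): how far the disc has been pressed down, m: 0 at the start (raised, its rim just over the keys), 0.008 fully seated; negative when lifted. A firm sliding fit: it takes about 5 N to press, stays where it is left, and when the notches are not over the keys the rim stops on them after 1 to 2 mm.
- stub (a point): middle of the upright round black finger stub on the disc: 14 mm thick, 26 mm tall (from 54 to 80 mm above the worktop while raised), 45 mm from the disc's axis. Its bearing from the axis is half-way between the notches: 90 degrees clockwise (seen from above) of notch_a's bearing. Push it sideways to turn the disc.
- hub (a point): centre of the top of the disc's black hub cap, on the turning axis: 32 mm across, top 62 mm above the worktop while raised and 54 mm when seated. The place to press down. (Low wall cabinets hang 0.45 m above the worktop a little beyond the bowl, so keep the hand low.)
- lemon: yellow lemon, 71x53x51 mm, loose on the worktop beside the bowl; to be left alone. Origin: middle of its underside.
- honey_jar: honey jar with red lid, 60 mm across, 85 mm high, loose, beside the bowl; to be left alone. Origin: middle of its underside.
- vanilla_bottle: small brown dropper bottle, 34 mm across, 102 mm high, loose, beside the bowl; to be left alone. Origin: middle of its underside.
- notch_a (a point): middle of one notch, 73 mm from the disc's axis, on the disc's upper face (54 mm above the worktop raised, 46 mm seated). The disc is steel, 160 mm across, 4 mm thick, with small dark grating holes; each notch is an open slot in its rim 14 mm wide and about 14 mm deep (so 3 mm of play on each side of the key), with a red line leading to it.
- notch_b (a point): middle of the other, equal notch, opposite notch_a.
- pin_front (a point): top of the red key nearer the robot, 73 mm from the bowl's axis, 49 mm above the worktop; the key reaches 67 to 92 mm from the axis. A notch must lie straight above this point (the other notch is then above the rear pin) before the disc can go down.
- pin_rear (a point): the same point of the other red key, opposite pin_front.

How it is judged:
On the way:
1. the notches have been brought over the pins while the disc is still raised (horizontal distance between any of notch_a, notch_b and pin_front below 0.007 m and value of joint grating_disc below 0.004 m), for 0.02 s.
At the end, for the whole second after the job is handed in: the disc is pressed at least 6 of its 8 mm down on the bowl, the middle of either notch within 6 mm of the front pin seen from above, the disc at rest, and the three bystanders within 30 mm of where they stood (value of joint grating_disc above 0.006 m and horizontal distance between any of notch_a, notch_b and pin_front below 0.006 m and linear speed of grating_disc below 0.01 m/s and not (distance of lemon from where it was at the start of the episode above 0.03 m) and not (distance of honey_jar from where it was at the start of the episode above 0.03 m) and not (distance of vanilla_bottle from where it was at the start of the episode above 0.03 m)); the robot touches nothing.
It fails at once if the disc is lifted (more than 5 mm above its starting level) (value of joint grating_disc below -0.005 m).
It fails at once if a bystander is pushed more than 30 mm away, lifted or carried (distance of any of lemon, honey_jar, vanilla_bottle from where it was at the start of the episode above 0.03 m).
It fails at once if the honey jar or the dropper bottle is tipped over (angle between any of honey_jar, vanilla_bottle's own z axis and vertical above 0.6 rad).
It also fails if it takes over 48 s, if anything falls off the work surface, if the arm or the gripper's body presses on something with over 40 N, if the wrist force passes 120 N, or if a joint passes its speed limit or range.

## Working session

There is one attempt and no reset: what is moved stays moved. The work goes in short steps, Python scripts to look and compute and a tool call to move; the robot and the scene stay as the last step left them, time stands still between calls to the robot, and variables do not carry over. Pictures are saved under pics/ and viewed, at most 10 in all, crops included, and the job is handed in when it is done.

Besides the shell and the picture viewer there is one more tool, called after "Call:" as name(argument=value, ...) on one line, values as JSON. carry_out: Moves the arm, as the interface text tells. Its arguments: {"type":"object","properties":{"deltas":{"type":"array","items":{"type":"array","items":{"type":"number"}}},"force":{"type":"number"}},"required":["deltas"]}

```bash
mkdir -p pics
cat > h.py <<'E'
import numpy as np,cv2
from cell import robot,cams
def ray(c,u,v):
    K=np.array([[c['fx'],0,c['cx']],[0,c['fy'],c['cy']],[0,0,1]])
    p=cv2.undistortPoints(np.array([[[u,v]]],float),K,np.array(c['D'],float))[0,0]
    W=np.array(c['world_to_cam']);R=W[:3,:3];o=-R.T@W[:3,3]
    return o,R.T@np.array([p[0],-p[1],-1.])
def onplane(c,u,v,z):
    o,d=ray(c,u,v);return o+d*(z-o[2])/d[2]
E
python3 - <<'E'
from h import *
s=robot.observe();print(s['tool_pos'],s['tool_rot'],robot.nose_length,s['opening'],s['time'])
for n in('top','side'):
    c=cams.read_camera(n);cv2.imwrite(f'pics/{n}0.png',c['image'])
    o,d=ray(c,c['cx'],c['cy']);print(n,o,d)
    hs=cv2.cvtColor(c['image'],cv2.COLOR_BGR2HSV)
    m=(((hs[...,0]<8)|(hs[...,0]>172))&(hs[...,1]>150)&(hs[...,2]>80)).astype('uint8')
    k,l,st,ce=cv2.connectedComponentsWithStats(m)
    for i in range(1,k):
        if st[i,4]>15: print(st[i],ce[i].round(1),onplane(c,*ce[i],.054).round(3))
E
```

```text
[ 0.21721927 -0.47749434  0.23403879] [-3.14001293e+00 -2.23203042e-04  4.26811368e-01] 0.008 0.09164473018831445 0.0
top [ 0.41924827 -0.1549837   0.93881235] [ 0.05513891  0.00662239 -0.99845673]
[254 157   6   7  30] [256.5 160.2] [ 0.546 -0.16   0.054]
[237 186  10   6  17] [241.7 188.4] [ 0.482 -0.125  0.054]
[330 199  26  26 443] [342.6 211.6] [ 0.425 -0.353  0.054]
[262 235   5   7  31] [263.9 238. ] [ 0.369 -0.173  0.054]
side [0.50828603 0.61748233 0.40667169] [-0.05467912 -0.91493501 -0.39988013]
[252 157  21  10 178] [262.  161.5] [ 0.418 -0.42   0.054]
[288 193   7  13  66] [291.3 198.9] [ 0.372 -0.148  0.054]
[213 197   9  13  83] [216.9 203. ] [ 0.544 -0.134  0.054]
```

View pics/top0.png

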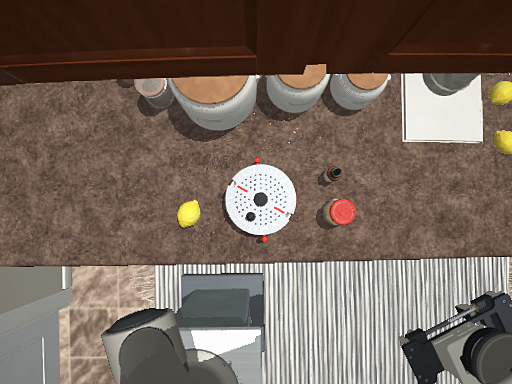

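View pics/side0.png

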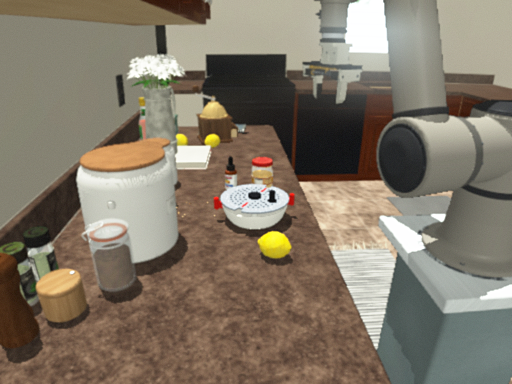

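The top view shows the disc centred near (260,200), the stub at (250,217), the red posts at (257,160) and (264,238), and the red lines at (241,188) and (280,211). The lemon is at (189,213), the jar at (342,211) and the bottle at (333,174). The side view agrees.

Run:
```python
from h import *
c=cams.read_camera('top');im=c['image']
A=onplane(c,256.5,160.2,.055);B=onplane(c,263.9,238,.055);print('posts',A,B,np.linalg.norm(A-B),(A+B)/2,'bear front',np.arctan2(*(B-A)[1::-1]))
g=im.max(2);m=np.zeros_like(g);cv2.circle(m,(260,200),28,1,-1)
m&=(g<60).astype('uint8');m=cv2.morphologyEx(m,cv2.MORPH_OPEN,np.ones((3,3)))
k,l,st,ce=cv2.connectedComponentsWithStats(m)
for i in range(1,k):
    if st[i,4]>15:print(st[i],ce[i],'z.062',onplane(c,*ce[i],.062),'z.075',onplane(c,*ce[i],.075))
for n,u,v,z in(('lemon',189,213,.03),('jar',342.6,211.6,.085),('bottle',335,172,.09)):print(n,onplane(c,u,v,z))
```

```text
posts [ 0.54585477 -0.16011308  0.055     ] [ 0.36922037 -0.17308002  0.055     ] 0.1771097280263144 [ 0.45753757 -0.16659655  0.055     ] bear front -3.068312887615106
lemon [ 0.42915177 -0.00045229  0.03      ]
jar [ 0.42466556 -0.34580447  0.085     ]
bottle [ 0.51140666 -0.33088107  0.09      ]
```

Call:
carry_out(deltas=[[2,-1.4,0,0,0,0,1],[2,-1.4,0,0,0,0,1],[2,-1.4,0,0,0,0,1],[2,-1.4,0,0,0,0,1],[2,-1.4,0,0,0,0,1],[2,-1.4,0,0,0,0,0.7],[2,-1.4,0,0,0,0,0.5],[2,-1.4,0,0,0,0,0.3]])

```text
time: 0.82
tool_pos: [0.317, -0.3085, 0.2346]
tool_rot: [-3.141, 0.0, 0.427]
contact_force: [0.2, 0.3, -0.1]
opening: 0.0761
grip_force: 0.0
```

Call:
carry_out(deltas=[[2,-1.4,0,0,0,0,0.28],[2,-1.4,0,0,0,0,0.28],[2,-1.4,0,0,0,0,0.28],[2,-1.4,0,0,0,0,0.28],[2,-1.4,0,0,0,0,0.28],[2,-1.4,0,0,0,0,0.28],[2,-1.4,0,0,0,0,0.28],[2,-1.4,0,0,0,0,0.28]])

```text
time: 1.48
tool_pos: [0.4162, -0.1403, 0.2346]
tool_rot: [-3.141, 0.0, 0.427]
contact_force: [0.2, -0.5, 0.4]
opening: 0.027
grip_force: 0.0
```

Call:
carry_out(deltas=[[0,0,0,0,0,-0.11,0.28],[0,0,0,0,0,-0.11,0.28],[0,0,0,0,0,-0.11,0.28],[0,0,0,0,0,-0.11,0.28],[0,0,0,0,0,-0.11,0.28],[0,0,0,0,0,-0.11,0.28],[0,0,0,0,0,-0.11,0.28],[0,0,0,0,0,-0.11,0.28]])

```text
time: 2.15
tool_pos: [0.4158, -0.1414, 0.2345]
tool_rot: [-3.141, -0.0, 1.312]
contact_force: [-0.5, 1.1, 0.1]
opening: 0.0258
grip_force: 0.0
```

Call:
carry_out(deltas=[[0,0,0,0,0,-0.11,0.28],[0,0,0,0,0,-0.11,0.28],[0,0,0,0,0,-0.11,0.28],[0,0,0,0,0,-0.11,0.28],[0,0,0,0,0,-0.11,0.28],[0,0,0,0,0,-0.11,0.28],[0,0,0,0,0,-0.11,0.28],[0,0,0,0,0,-0.11,0.28]])

```text
time: 2.82
tool_pos: [0.4157, -0.1414, 0.2345]
tool_rot: [-3.141, -0.0, 2.192]
contact_force: [1.1, -0.2, 0.9]
opening: 0.0255
grip_force: 0.0
```

Call:
carry_out(deltas=[[0,0,0,0,0,-0.11,0.28],[0,0,0,0,0,-0.11,0.28],[0,0,0,0,0,-0.11,0.28],[0,0,0,0,0,-0.09,0.28],[0,0,0,0,0,0,0.28],[0,0,0,0,0,0,0.28],[0,0,0,0,0,0,0.28],[0,0,0,0,0,0,0.28]])

```text
time: 3.48
tool_pos: [0.4159, -0.1415, 0.2347]
tool_rot: [-3.142, -0.0, 2.605]
contact_force: [-0.5, -0.4, 0.2]
opening: 0.0257
grip_force: 0.0
```

Run:
```python
from h import *
c=cams.read_camera('wrist');cv2.imwrite('pics/w1.png',c['image'])
s=robot.observe();print(s['tool_pos'],s['tool_rot'],s['opening'],s['qpos'][5],s['contact_force'])
print(ray(c,256,192))
hs=cv2.cvtColor(c['image'],cv2.COLOR_BGR2HSV)
m=(((hs[...,0]<8)|(hs[...,0]>172))&(hs[...,1]>150)&(hs[...,2]>80)).astype('uint8')
k,l,st,ce=cv2.connectedComponentsWithStats(m)
for i in range(1,k):
    if st[i,4]>30: print(st[i],ce[i].round(1),onplane(c,*ce[i],.055).round(4))
```

```text
[ 0.41588934 -0.14150512  0.23467513] [-3.14156208e+00 -5.86973016e-05  2.60534012e+00] 0.025762295497520522 -1.5372730725616193 [ 0.53965672 -0.28565611  0.11879915]
(array([ 0.34746762, -0.10046521,  0.3855994 ]), array([ 0.2777699 , -0.16693044, -0.94647176]))
[211 141  14  14 127] [217.1 147.5] [ 0.3692 -0.1704  0.055 ]
[212 202  18   2  36] [220.5 202.5] [ 0.433 -0.207  0.055]
[284 202  18   3  54] [292.5 203. ] [ 0.4826 -0.1249  0.055 ]
[104 234  29  20 282] [116.8 243.7] [ 0.4106 -0.3661  0.055 ]
```

View pics/w1.png

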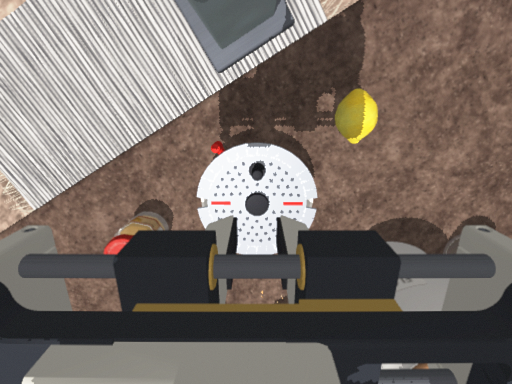

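The wrist view shows the stub at (257,171), the hub at (257,204) and the red lines at (220,203) and (292,203). They put the axis at about (0.458,-0.166) and the line bearing at 1.03 rad, so the disc needs about 0.96 rad clockwise. I'll straddle the stub and push.

Call:
carry_out(deltas=[[-0.3,0,2,0,0,0,0.28],[0,0,2,0,0,0,0.28],[0,0,2,0,0,0,0.28],[0,0,2,0,0,0,0.28],[0,0,2,0,0,0,0.28],[0,0,2,0,0,0,0.28],[0,0,1,0,0,0,0.28],[0,0,0,0,0,0,0.28]])

```text
time: 4.2
tool_pos: [0.4172, -0.1424, 0.1027]
tool_rot: [-3.141, -0.004, 2.606]
contact_force: [-0.1, -0.3, 0.3]
opening: 0.0258
grip_force: 0.0
```

Run:
```python
from h import *
c=cams.read_camera('wrist');cv2.imwrite('pics/w2.png',c['image'])
s=robot.observe();print(s['tool_pos'],s['tool_rot'],s['opening'],s['contact_force'])
```

```text
[ 0.41795558 -0.14278269  0.10397604] [-3.14145546e+00 -2.40706217e-03  2.60601659e+00] 0.025824753243987246 [0.02863351 0.2416365  0.31263534]
```

View pics/w2.png

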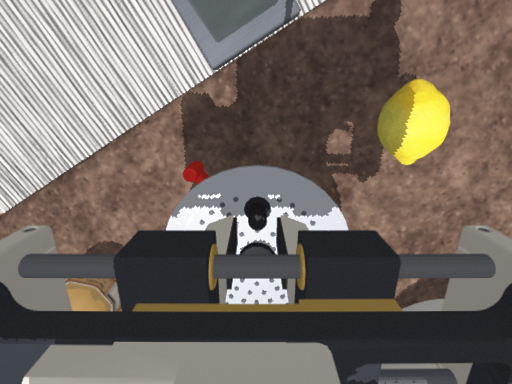

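The stub at (257,210) is centred between the fingers. I'll go down over it, narrow the opening, and push along the arc.

Call:
carry_out(deltas=[[0,0,0.8,0,0,0,0.28],[0,0,0.8,0,0,0,0.28],[0,0,0.8,0,0,0,0.28],[0,0,0.7,0,0,0,0.28],[0,0,0,0,0,0,0.28],[0,0,0,0,0,0,0.21],[0,0,0,0,0,0,0.21],[0,0,0,0,0,0,0.21]])

```text
time: 4.92
tool_pos: [0.4187, -0.1432, 0.074]
tool_rot: [-3.142, 0.001, 2.607]
contact_force: [-0.2, 1.0, 0.8]
opening: 0.0195
grip_force: 0.0
```

Call:
carry_out(deltas=[[-0.01,0.28,0,0,0,0.0625,0.21],[-0.01,0.28,0,0,0,0.0625,0.21],[-0.01,0.28,0,0,0,0.0625,0.21],[-0.01,0.28,0,0,0,0.0625,0.21],[-0.01,0.28,0,0,0,0.0625,0.21],[-0.01,0.28,0,0,0,0.0625,0.21],[-0.01,0.28,0,0,0,0.0625,0.21],[0,0,0,0,0,0,0.21]])

```text
time: 5.58
tool_pos: [0.4324, -0.1289, 0.0741]
tool_rot: [3.141, 0.001, 2.167]
contact_force: [0.5, 0.1, 0.1]
opening: 0.0192
grip_force: 0.0
```

```bash
cat > look.py <<'E'
from h import *
import sys
s=robot.observe();print(s['tool_pos'],s['tool_rot'],s['opening'],s['contact_force'],s['time'])
d=s['tool_pos'][:2]-np.array([.4578,-.1662]);print('tool r,bearing',np.hypot(*d),np.arctan2(d[1],d[0]))
for n in('top','wrist'):
    c=cams.read_camera(n);cv2.imwrite(f'pics/{n}{sys.argv[1]}.png',c['image'])
    hs=cv2.cvtColor(c['image'],cv2.COLOR_BGR2HSV)
    m=(((hs[...,0]<8)|(hs[...,0]>172))&(hs[...,1]>120)&(hs[...,2]>80)).astype('uint8')
    k,l,st,ce=cv2.connectedComponentsWithStats(m)
    for i in range(1,k):
        p=onplane(c,*ce[i],.055)
        if st[i,4]>5 and abs(p[0]-.458)<.12 and abs(p[1]+.166)<.12: print(n,st[i],p.round(4),'r,b',np.hypot(*(p[:2]-[.4578,-.1662])).round(4),np.arctan2(p[1]+.1662,p[0]-.4578).round(3))
E
python3 look.py 3
```

```text
[ 0.43239863 -0.12891744  0.07408128] [3.14105812e+00 9.75733007e-04 2.16736698e+00] 0.019230208532824145 [0.48847273 0.13615419 0.05631811] 5.5833
tool r,bearing 0.0451133938704619 2.1688753432714907
top [254 157   6   8  33] [ 0.5456 -0.1601  0.055 ] r,b 0.088 0.07
wrist [136 202  34  29 579] [ 0.3703 -0.1667  0.055 ] r,b 0.0875 -3.136
```

Call:
carry_out(deltas=[[-0.01,0.31,0,0,0,0.07,0.21],[-0.01,0.31,0,0,0,0.07,0.21],[-0.01,0.31,0,0,0,0.07,0.21],[-0.01,0.31,0,0,0,0.07,0.21],[-0.01,0.31,0,0,0,0.07,0.21],[-0.01,0.31,0,0,0,0.07,0.21],[-0.01,0.31,0,0,0,0.07,0.21],[-0.01,0.31,0,0,0,0.07,0.21]])

```text
time: 6.35
tool_pos: [0.4549, -0.1212, 0.0738]
tool_rot: [-3.141, 0.0, 1.608]
contact_force: [-1.3, -0.2, 0.4]
opening: 0.0194
grip_force: 0.4
```

Call:
carry_out(deltas=[[0,0,0,0,0,0,0.28],[0,0,0,0,0,0,0.28],[0,0,-1.5,0,0,0,0.28],[0,0,-1.5,0,0,0,0.28],[0,0,-3,0,0,0,0.28],[0,0,-3,0,0,0,0.28],[0,0,-3,0,0,0,0.28],[0,0,-2,0,0,0,0.28]])

```text
time: 7.02
tool_pos: [0.4555, -0.1215, 0.2165]
tool_rot: [3.139, 0.001, 1.612]
contact_force: [0.5, -0.8, 1.0]
opening: 0.0259
grip_force: 0.0
```

```bash
python3 look.py 4
```

```text
[ 0.45546389 -0.12148646  0.21652681] [3.13876725e+00 1.49323364e-03 1.61244680e+00] 0.025880951121849398 [ 0.53122679 -0.80214623  0.95124823] 7.0167
tool r,bearing 0.04477452267336602 1.6229950898306467
top [262 235   6   7  22] [ 0.3678 -0.1746  0.055 ] r,b 0.0904 -3.049
wrist [307 191  24  16 215] [ 0.5406 -0.1567  0.055 ] r,b 0.0833 0.115
wrist [179 196  24  16 185] [ 0.3737 -0.1693  0.055 ] r,b 0.0841 -3.104
wrist [282 200  20   4  57] [ 0.5057 -0.1612  0.055 ] r,b 0.0482 0.104
wrist [207 204  20   4  64] [ 0.4105 -0.1708  0.055 ] r,b 0.0475 -3.044
```

View pics/wrist4.png

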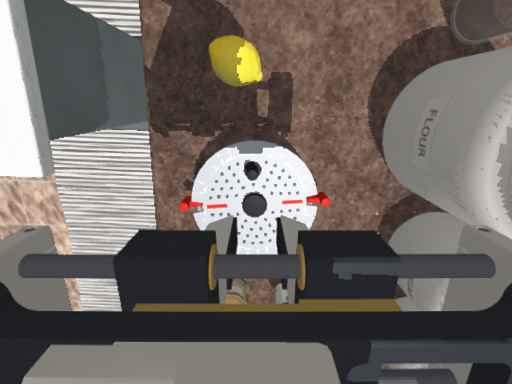

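Run:
```python
import cv2
i=cv2.imread('pics/wrist4.png')[170:235,170:340];cv2.imwrite('pics/c4.png',cv2.resize(i,(790,302),interpolation=cv2.INTER_CUBIC))
```

```text
(no output)
```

View pics/c4.png

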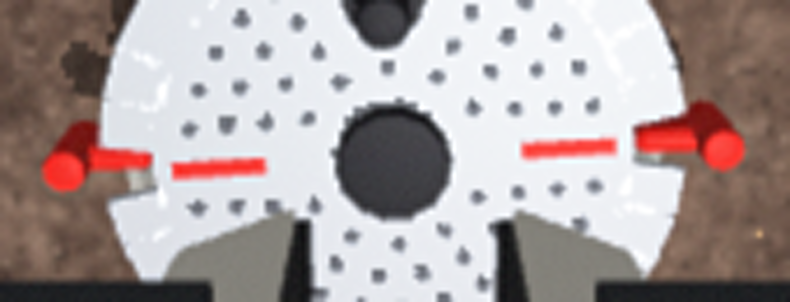

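The stub is at (252,172). The keys lie inside both notches but off-centre: the red lines bear 0.100 rad and the pins 0.075 rad. That is 1.8 mm at the notch, within the 3 mm of play, so I'll nudge about 1 mm more at the stub to centre it.

Call:
carry_out(deltas=[[0,0,3,0,0,0,0.28],[0,0,3,0,0,0,0.28],[0,0,3,0,0,0,0.28],[0,0,2,0,0,0,0.28],[0,0,1.5,0,0,0,0.28],[0,0,1.5,0,0,0,0.28],[0,0,0,0,0,0,0.21],[0,0,0,0,0,0,0.21]])

```text
time: 7.78
tool_pos: [0.4541, -0.1208, 0.0727]
tool_rot: [-3.139, -0.001, 1.611]
contact_force: [-0.0, -0.4, 0.6]
opening: 0.0203
grip_force: 0.0
```

Call:
carry_out(deltas=[[0,0,0,0,0,0,0.21],[0,0,0,0,0,0,0.21],[0,0.1,0,0,0,0.02,0.21],[0,0,0,0,0,0,0.21],[0,0,0,0,0,0,0.21],[0,0,0,0,0,0,0.21],[0,0,0,0,0,0,0.28],[0,0,0,0,0,0,0.28]])

```text
time: 8.45
tool_pos: [0.4562, -0.1212, 0.0738]
tool_rot: [3.141, 0.0, 1.589]
contact_force: [-0.2, 0.1, 0.8]
opening: 0.0246
grip_force: 0.0
```

Call:
carry_out(deltas=[[0,0,-2,0,0,0,0.28],[0,0,-2,0,0,0,0.28],[0,0,-3,0,0,0,0.28],[0,0,-3,0,0,0,0.28],[0,0,-3,0,0,0,0.28],[0,0,-1,0,0,0,0.28],[0,0,0,0,0,0,0.28],[0,0,0,0,0,0,0.28]])

```text
time: 9.12
tool_pos: [0.4561, -0.1211, 0.2137]
tool_rot: [3.141, 0.0, 1.589]
contact_force: [0.1, 0.1, -0.2]
opening: 0.0256
grip_force: 0.0
```

```bash
python3 look.py 5
python3 - <<'E'
import cv2
i=cv2.imread('pics/wrist5.png')[170:235,170:340];cv2.imwrite('pics/c5.png',cv2.resize(i,(790,302),interpolation=cv2.INTER_CUBIC))
E
```

```text
[ 0.45607397 -0.12114503  0.21368523] [3.14092250e+00 4.07039242e-04 1.58933698e+00] 0.025558607933698876 [ 0.07513137  0.08244297 -0.23966145] 9.1167
tool r,bearing 0.045088016138022886 1.6090870628348442
top [262 233   6   9  27] [ 0.3698 -0.1745  0.055 ] r,b 0.0884 -3.048
wrist [311 193  24  16 210] [ 0.5415 -0.1566  0.055 ] r,b 0.0842 0.115
wrist [181 200  24  16 203] [ 0.3746 -0.1691  0.055 ] r,b 0.0833 -3.107
wrist [286 204  20   4  60] [ 0.5057 -0.1624  0.055 ] r,b 0.048 0.08
wrist [209 208  21   4  67] [ 0.4095 -0.1699  0.055 ] r,b 0.0484 -3.066
```

View pics/c5.png

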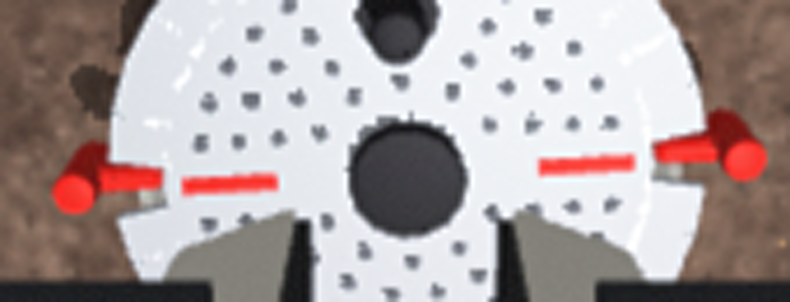

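The lines now bear 0.078 rad against 0.075 for the pins, and the keys are centred in both notches. Next I'll close the fingers and press the hub.

Call:
carry_out(deltas=[[-1.5,0.03,0,0,0,0,0],[-1.5,0.03,0,0,0,0,0],[-1.5,0.01,0,0,0,0,0],[0,0,3,0,0,0,0],[0,0,3,0,0,0,0],[0,0,3,0,0,0,0],[0,0,3,0,0,0,0],[0,0,1.2,0,0,0,0]])

```text
time: 9.88
tool_pos: [0.4547, -0.1647, 0.0768]
tool_rot: [-3.134, -0.004, 1.589]
contact_force: [-0.1, 1.1, -0.0]
opening: 0.0005
grip_force: 0.0
```

Call:
carry_out(deltas=[[0,0,0,0,0,0,0],[0,0,0.3,0,0,0,0],[0,0,0.3,0,0,0,0],[0,0,0.3,0,0,0,0],[0,0,0.2,0,0,0,0],[0,0,0.2,0,0,0,0],[0,0,0.2,0,0,0,0],[0,0,0,0,0,0,0]])

```text
time: 10.55
tool_pos: [0.458, -0.1663, 0.067]
tool_rot: [3.141, 0.001, 1.589]
contact_force: [0.8, -0.1, 1.5]
opening: 0.0003
grip_force: 0.6
```

Call:
carry_out(deltas=[[0,0,0.1,0,0,0,0],[0,0,0.1,0,0,0,0],[0,0,0.1,0,0,0,0],[0,0,0.1,0,0,0,0],[0,0,0.1,0,0,0,0],[0,0,0.1,0,0,0,0],[0,0,0,0,0,0,0],[0,0,0,0,0,0,0]])

```text
time: 11.22
tool_pos: [0.4581, -0.1664, 0.062]
tool_rot: [3.14, 0.001, 1.589]
contact_force: [-2.2, 0.9, 16.7]
opening: 0.0004
grip_force: 8.2
```

Call:
carry_out(deltas=[[0,0,0.1,0,0,0,0],[0,0,0,0,0,0,0],[0,0,0,0,0,0,0],[0,0,-1,0,0,0,0],[0,0,-2,0,0,0,0],[0,0,-4,0,0,0,0],[0,0,-4,0,0,0,0],[0,0,-3,0,0,0,0]])

```text
time: 11.88
tool_pos: [0.4576, -0.1661, 0.2021]
tool_rot: [3.141, 0.0, 1.589]
contact_force: [1.9, -1.2, 0.2]
opening: 0.0005
grip_force: 0.0
```

Call:
carry_out(deltas=[[2,0,0,0,0,0,0],[2,0,0,0,0,0,0],[2,0,0,0,0,0,0],[0,0,0,0,0,0,0],[0,0,0,0,0,0,0],[0,0,0,0,0,0,0],[0,0,0,0,0,0,0],[0,0,0,0,0,0,0]])

```text
time: 12.55
tool_pos: [0.4565, -0.1069, 0.1995]
tool_rot: [-3.141, 0.0, 1.588]
contact_force: [-0.4, -0.6, -0.0]
opening: 0.0004
grip_force: 0.0
```

```bash
python3 look.py 6
python3 - <<'E'
import cv2
i=cv2.imread('pics/wrist6.png')[130:330,130:390];cv2.imwrite('pics/c6.png',cv2.resize(i,(780,600),interpolation=cv2.INTER_CUBIC))
E
```

```text
[ 0.45652976 -0.10691712  0.19945559] [-3.14115330e+00  8.18212955e-05  1.58829985e+00] 0.0004377097008679231 [-0.40671812 -0.62197703 -0.01829164] 12.55
tool r,bearing 0.059296489763054454 1.5922197926292545
top [255 157   5   3   8] [ 0.5509 -0.1614  0.055 ] r,b 0.0932 0.052
top [262 229   5  13  53] [ 0.3752 -0.1727  0.055 ] r,b 0.0828 -3.063
wrist [311 207  25  17 266] [ 0.5401 -0.1557  0.055 ] r,b 0.083 0.127
wrist [178 214  25  17 251] [ 0.3756 -0.1677  0.055 ] r,b 0.0822 -3.123
wrist [285 216  20   3  58] [ 0.5043 -0.1587  0.055 ] r,b 0.0471 0.159
wrist [208 220  21   4  64] [ 0.4109 -0.1661  0.055 ] r,b 0.0469 3.138
```

View pics/c6.png

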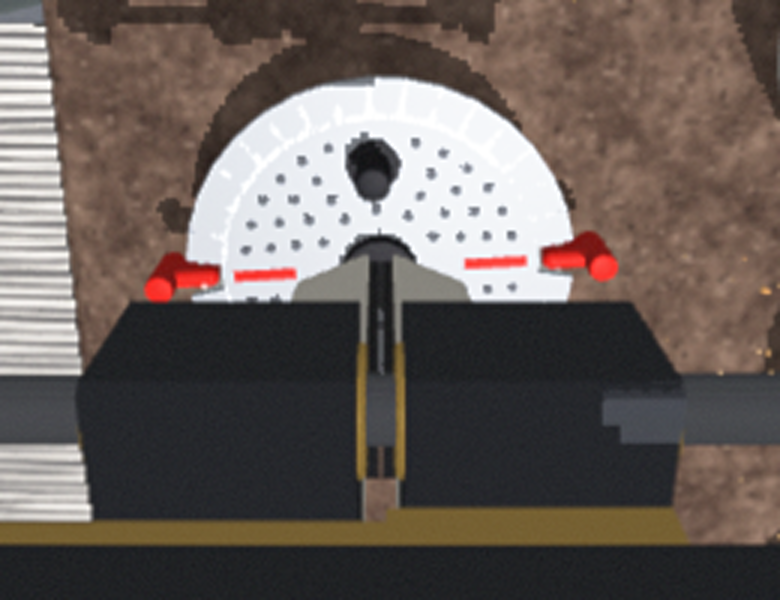

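The keys now stand up through the notches in line with the red lines. The lines' apparent spacing shrank as expected for a disc about 8 mm lower, and the press stopped at TCP height 0.062 m with about 17 N. The disc is seated.

```bash
python3 -c "
from cell import robot;print(robot.hand_in())"
```

```text
the job is handed in; nothing more can be done
None
```

I turned the disc until its notches were over the red pins, pressed it down until it stopped at its seated height, and handed the job in at about 12.6 s. The arm kept clear of the lemon, jar and bottle, and the hand-in gave no verdict.

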